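# Hook the specimen tray out to its hidden stop

### The arm

A 6-joint arm with a two-finger parallel gripper is mounted at the origin on a cart in front of the work surface, level with it; the furniture and walls round the work are solid. World frame = base frame: x ahead of the robot, y to its left, z up, the work surface at z = 0. Lengths are in m, angles in rad, forces in N, time in s.
With the tool pointing down it reaches from about 0.25 to 0.85 m from the base axis. Payload 12.5 kg.
Tool frame: the origin (TCP) lies on the centre line of the jaws, within the pads' length; the fingertips stand 25 mm ahead of it and the grasp point (between the pads) lies 6 mm ahead of it; z points along the fingers, x is the direction in which the jaws open and shut, and the axes are right-handed (so a half turn about z gives the same grasp; the last joint's range is limited). The gripper opens to 93 mm and grips with 3 to 60 N. Pads are 15 mm wide; open, the fingers measure 128 mm over their backs; the gripper's body (75 mm by 188 mm) begins 65 mm behind the grasp point.
Start: joints at [-1.189, 0.351, 1.652, -0, 1.139, -0.085], TCP at [0.248, -0.491, 0.213] pointing down, gripper open.
Joint ranges: [-2.75, 2.75], [-0.79, 2.1], [0.01, 2.65], [-1.57, 4.71], [0.07, 3.14], [-2.87, 2.87]. Speed limits (rad/s): [2.22, 2.22, 2.79, 3.14, 3.14, 3.14].

### API

Orientations are given as a unit quaternion [w, x, y, z].
In Python, from station import ctrl gives the robot as it stands. The module is installed in compiled form; this text tells all that it offers. Calls block until the motion is done:
- ctrl.move_to(position, orientation): joint-space move of the TCP to a pose.
- ctrl.servo_line(position, attitude=None, max_speed=0.15): straight line of the TCP; attitude=None keeps the orientation; max_speed is the mean speed in m/s.
- ctrl.move_joints(angles): joint-space move.
- ctrl.grip(opening, effort=None): opening from 0.0 (shut) to 1.0 (fully open); effort is the grip in N (None keeps the last); returns when the fingers have stopped.
- ctrl.hold(seconds).
- ctrl.solve_ik(position, orientation): joint angles nearest the present ones, or None.
- ctrl.state(): the state.
- ctrl.get_image(name): name is "side" or "top"; returns (picture, depth): 384x512x3 uint8, red, green, blue; 384x512 float32, m along the optical axis (not along the pixel's ray), 0 where there is no reading.
- ctrl.calibration(name): a dict with "fx", "fy", "cx", "cy" (pixels), "R" (3x3) and "t" (3): a world point X has camera coordinates R X + t. Camera axes: x right, y down, z forward; pixel columns grow to the right and rows downward; lengths in m; the calibration is good to about 2 mm. A picture is of the moment at which its call begins. calibration takes no time and is no camera call.
A pose or a line that the arm cannot do raises ctrl.MotionError and nothing moves.
- ctrl.finish_job(): hands the job in, once; it reports no verdict.
The state is a dict: "t": time; "qpos": joint angles; "joint_velocities": joint speeds; "tau": joint torques, N m; "tcp_pos": TCP position; "orientation": TCP orientation; "wrist_force": force on the tool from outside, world axes, zero at the start; "wrist_torque": the same for the moment, N m; "finger_gap": opening from 0.0 (shut) to 1.0 (fully open).
Only numpy, scipy, OpenCV 4.12 (cv2) and the standard library are available. Lean on these libraries where they do the work, as an engineer would, in place of code of your own. Each camera call takes 0.05 s, during which the arm holds its last target.

### The job

Pick up the orange-handled hook tool, drop its hook into the steel pull eye on the front of the blue specimen tray, and draw the tray straight out of the grey and white store until it bears firmly on the hidden rubber stop: keep a steady pull of about 10 to 15 N for half a second there, and never load the tray with more than 20 N, in unhooking too. Then unhook, leaving the tray out, and lay the tool back on the bench on its flat handle, well clear of the tray. Do not touch the tray with the gripper or the arm, and leave the jar, the beaker and the pen alone.

Things in the scene. Friction and masses are not known exactly. Their poses are not given: they have to be found in the camera images.
- hook_grip (a point): centre (half-way up) of the handle of the hook tool: an orange plastic bar 110 long, 22 wide, 36 high, lying flat on the bench; the tool weighs about 0.14 kg. Axes: x along the handle towards the hook, z up
- hook_tip (a point): centre of the round lower end of the hook, 127 mm ahead (+x of the tool) of the handle's centre and 13 mm lower. The hook is a steel rod of 6 mm diameter: level from the handle at 28 mm above the handle's underside to 131 mm ahead of the handle's centre, then down, leaning 4 mm back towards the handle, ending 2 mm above the level of the handle's underside
- hook_tool: the hook tool; origin at the centre of its handle's underside, axes as hook_grip
- tray: blue open tray 190 x 104 x 38 mm, loose, about 0.3 to 0.65 kg with its round specimens; origin at the centre of its underside, x pointing into the store, z up. It slides in the store with 2 mm play each side and 1.5 to 5 N of friction; it comes out along -x
- eye (a point): centre of the pull eye: a level steel ring of 5 mm round bar fixed to the middle of the tray's front, 110 mm from the tray's centre, 30 mm above the bench; its open hole is 16 mm across, vertical; 15 mm clear from its centre to the tray's front. Axes as the tray's
- store: fixed sleeve 200 (x) x 116 (y) x 55 mm high, grey with a white roof, open at its front (-x); origin at the centre of its underside on the bench. The tray starts wholly inside it, only the eye standing out
- stop_rail: steel rail under the store's roof that carries the hidden sprung rubber stop; the rail's own place is fixed in the store and does not tell where the stop is set: the tray meets the stop after 50 to 88 mm of travel. The stop yields about 1 mm for each 1.5 N and is solid after 13 mm; when the pull is eased it springs back and may push the tray, eye on hook, back in by up to some 8 mm
- jar: bystander: sample jar with a blue lid, 44 across, 69 mm high, origin at the centre of its underside
- beaker_ph: bystander: small glass beaker, 50 across, 54 mm high, origin at the centre of its underside
- pen: bystander: red pen, 138 x 10 x 12 mm, lying; origin at the centre of its underside

How it is judged:
By the outcome, as a careful person would: the job done as asked, in the order asked, and still so for the second after the job is handed in, with the robot touching nothing.
It also fails if it takes over 72 s, if anything falls off the work surface, if the arm or the gripper's body presses on something with over 40 N, if the wrist force passes 120 N, or if a joint passes its speed limit or range.

## Working session

There is one attempt and no reset: what is moved stays moved. The work goes in short steps, each a Python script; the robot and the scene stay as the last script left them, time stands still between calls to the robot, and variables do not carry over. Pictures are saved under pics/ and viewed, and the job is handed in when it is done.

```bash
mkdir -p pics; ls
python3 - <<'E'
from station import ctrl
import cv2,numpy as np
for n in("side","top"):
    p,d=ctrl.get_image(n); cv2.imwrite(f"pics/{n}0.png",p[:,:,::-1]); np.savez(f"{n}0.npz",p=p,d=d)
    print(ctrl.calibration(n))
s=ctrl.state(); print(s)
E
```

```text
pics
{'fx': 406.46439923672204, 'fy': 406.46439923672204, 'cx': 256.8425913713615, 'cy': 190.9746360482973, 'R': array([[ 0.96709219, -0.25438624,  0.00451032],
       [-0.11271631, -0.44426824, -0.88877487],
       [ 0.22809589,  0.85901884, -0.45832182]]), 't': array([-0.53607745,  0.08728914,  1.01253572])}
{'fx': 401.59518527181154, 'fy': 401.59518527181154, 'cx': 250.10676353789933, 'cy': 181.9829378654033, 'R': array([[ 0.02400265, -0.99970437, -0.00388007],
       [-0.982684  , -0.02288035, -0.18387126],
       [ 0.18372813,  0.00822628, -0.98294268]]), 't': array([-0.06129481,  0.52559757,  0.96250646])}
{'t': 0.1, 'qpos': array([-1.18861176e+00,  3.51188870e-01,  1.65234297e+00,  1.38071780e-05,
        1.13909324e+00, -8.45862820e-02]), 'joint_velocities': array([-0.00046199, -0.00025041, -0.00116883, -0.00068071,  0.00075616,
        0.00054684]), 'tau': array([ 7.80249757e-04, -4.98024595e+01, -2.85704201e+01,  6.99514453e-02,
        2.39090261e-02, -4.95980021e-05]), 'tcp_pos': array([ 0.24742066, -0.4908622 ,  0.2126582 ]), 'orientation': array([-3.11913519e-04,  8.51469134e-01, -5.24404469e-01, -4.11375319e-04]), 'wrist_force': array([-0.30357339,  0.95261048,  1.11646512]), 'wrist_torque': array([-0.00836248, -0.03332618,  0.02993667]), 'finger_gap': 1.0004838710977946}
```

View pics/side0.png

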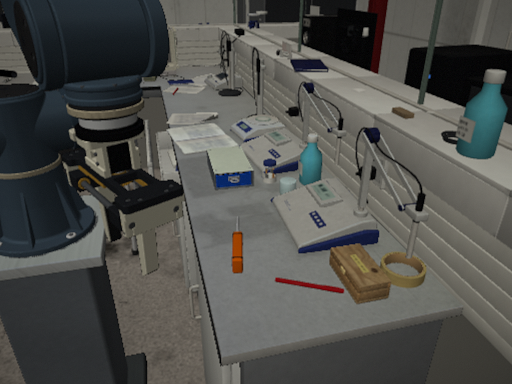

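View pics/top0.png

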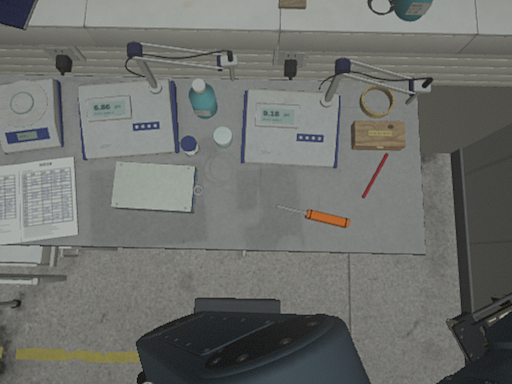

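The side view shows the tool (orange) at about (238,250) with its rod pointing away, and the store with the blue tray front at about (232,180). In the top view, the store is at columns 112–195 and rows 162–212, with the eye at (198,190). The handle is at (328,217) with its hook end at about (279,207), the pen is at (375,175), the jar at (189,145) and the beaker at (222,136).

```bash
cat > h.py <<'E'
import numpy as np,cv2
from station import ctrl
def ray(n,u,v,z):
    c=ctrl.calibration(n);R,t=c["R"],c["t"]
    d=R.T@np.array([(u-c["cx"])/c["fx"],(v-c["cy"])/c["fy"],1]);o=-R.T@t
    return o+d*(z-o[2])/d[2]
def mask(p,lo,hi):
    return cv2.inRange(cv2.cvtColor(p,cv2.COLOR_RGB2HSV),lo,hi)
def crop(p,x0,x1,y0,y1,k,f):
    cv2.imwrite(f,cv2.resize(p[y0:y1,x0:x1,::-1],None,fx=k,fy=k,interpolation=cv2.INTER_CUBIC))
def pixd(n,d,u,v):
    c=ctrl.calibration(n);z=d[v,u]
    return c["R"].T@(np.array([(u-c["cx"])/c["fx"]*z,(v-c["cy"])/c["fy"]*z,z])-c["t"])
E
python3 - <<'E'
from h import *
P={n:np.load(n+"0.npz") for n in("side","top")}
crop(P["top"]["p"],100,220,120,220,6,"pics/tc_store.png")
crop(P["top"]["p"],265,365,190,240,8,"pics/tc_tool.png")
crop(P["side"]["p"],190,330,130,280,4,"pics/sc.png")
p,d=P["top"]["p"],P["top"]["d"]
m=mask(p,(5,150,80),(18,255,255)); 
n,l,st,ce=cv2.connectedComponentsWithStats(m); print(st[1:],ce[1:])
for k in range(1,n):
    if st[k][4]>80:
        pts=np.argwhere(l==k)[:,::-1].astype(np.float32)
        r=cv2.minAreaRect(pts); b=cv2.boxPoints(r); print(r)
        print([ray("top",*q,0.036).round(4) for q in b])
        print("depth pt",pixd("top",d,*map(int,ce[k])))
for (u,v) in [(150,185),(120,170),(190,205)]: print(pixd("top",d,u,v))
E
```

```text
[[306 210  44  17 355]] [[327.56338028 218.4028169 ]]
((327.5294494628906, 218.3823699951172), (42.928802490234375, 8.731282234191895), 14.03624439239502)
[array([ 0.4422, -0.1901,  0.036 ]), array([ 0.4636, -0.1955,  0.036 ]), array([ 0.4399, -0.2996,  0.036 ]), array([ 0.4186, -0.2939,  0.036 ])]
depth pt [ 0.44194504 -0.24356304  0.03607702]
[0.51137395 0.19990904 0.05980823]
[0.54884098 0.27957415 0.05469315]
[0.4640379  0.09822887 0.05684352]
```

View pics/tc_store.png

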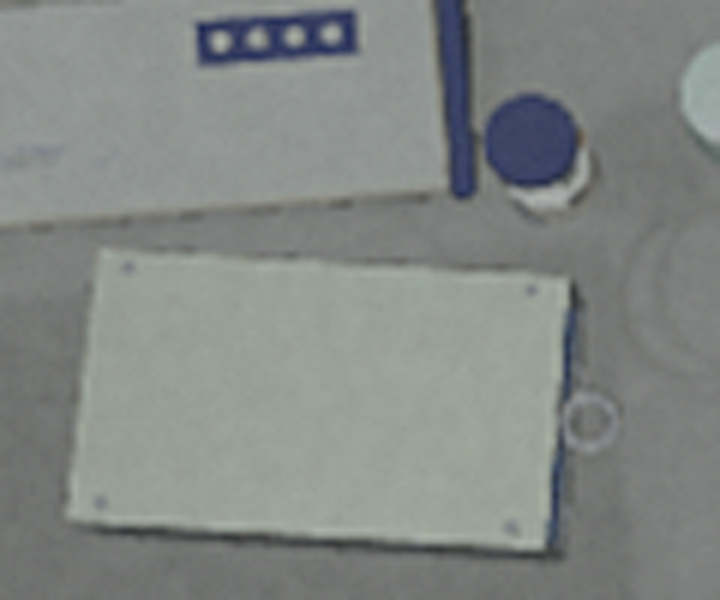

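View pics/tc_tool.png

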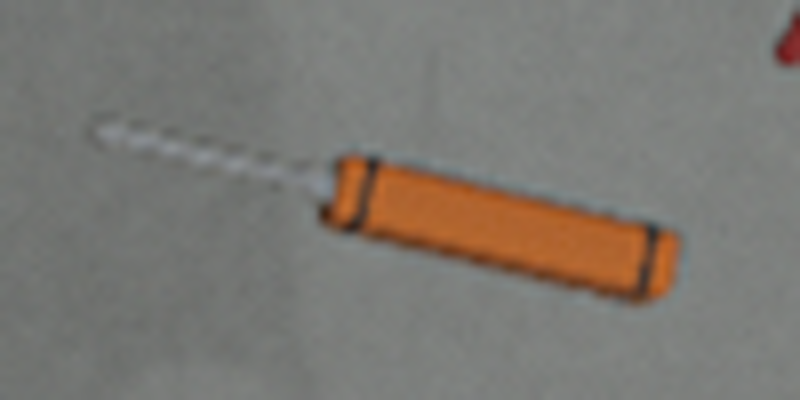

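View pics/sc.png

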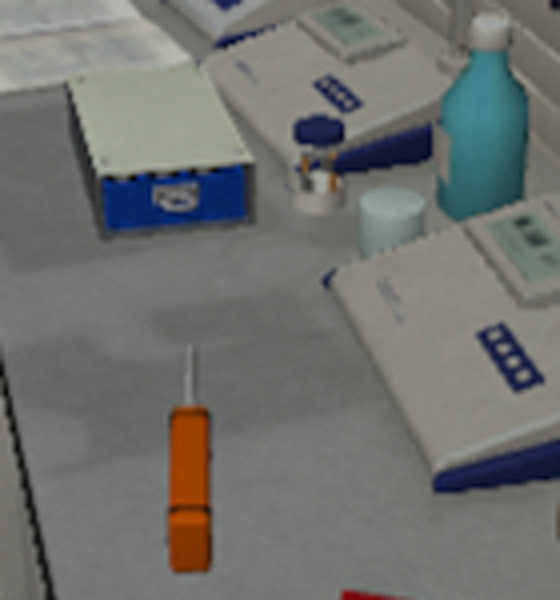

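Run:
```python
from h import *
P={n:np.load(n+"0.npz") for n in("side","top")}
p,d=P["top"]["p"],P["top"]["d"]
for n in("side","top"):
    c=ctrl.calibration(n);print(n,-c["R"].T@c["t"])
# roof mask by depth height
c=ctrl.calibration("top")
vv,uu=np.mgrid[0:384,0:512]
X=np.stack([(uu-c["cx"])/c["fx"]*d,(vv-c["cy"])/c["fy"]*d,d],-1)-c["t"]; W=X@c["R"]
sub=(uu>105)&(uu<203)&(vv>155)&(vv<216)
g=p.astype(int).sum(-1)
m=(sub&(W[...,2]>0.04)).astype(np.uint8)
pts=np.argwhere(m)[:,::-1].astype(np.float32)
def rect(pts,n,z):
    w=np.array([ray(n,u,v,z)[:2] for u,v in pts]).astype(np.float32)
    r=cv2.minAreaRect(w*1000);return r,cv2.boxPoints(r)
print("depth roof",rect(pts,"top",.055),np.median(W[...,2][m>0]))
# white mask
hsv=cv2.cvtColor(p,cv2.COLOR_RGB2HSV)
print(p[185,150],p[205,210],p[190,199])
m2=(sub&(hsv[...,2]>135)).astype(np.uint8)
m2=cv2.morphologyEx(m2,cv2.MORPH_OPEN,np.ones((5,5)))
pts=np.argwhere(m2)[:,::-1].astype(np.float32)
print("white roof",len(pts),rect(pts,"top",.055))
cs=np.array([(100,250),(570,275),(548,550),(68,520)])/6+[100-.42,120-.42]
w=np.array([ray("top",*q,.055) for q in cs]);print("eye corners",w.round(4), w.mean(0), np.linalg.norm(np.diff(w,axis=0),axis=1))
print("eye top",ray("top",591/6+99.6,422/6+119.6,.03))
print("eye side",ray("side",177/4+190,196/4+130,.03), "edges",ray("side",155/4+190,196/4+130,.03),ray("side",200/4+190,196/4+130,.03))
print("hooktip end top",ray("top",95/8+265,130/8+190-.4,.028))
print("hook rod side",ray("side",190/4+190,347/4+130,.028))
# side orange
ps=P["side"]["p"]
m=mask(p,(5,150,80),(18,255,255)); k=(m>0)&(abs(W[...,2]-.036)<.004)
pts=np.argwhere(k)[:,::-1].astype(np.float32);print("handle",len(pts),rect(pts,"top",.036))
ms=mask(ps,(3,150,60),(18,255,255)); ms[:225]=0; ms[280:]=0;ms[:,260:]=0
pts=np.argwhere(ms)[:,::-1].astype(np.float32);print(cv2.minAreaRect(pts)); print(rect(pts,"side",.036))
for nm,q,z in(("jar",(189,143),.069),("beak",(222,135),.054)):print(nm,ray("top",*q,z))
```

```text
side [ 0.29731999 -0.96737819  0.5440655 ]
top [ 0.34112805 -0.05716869  1.04249314]Traceback (most recent call last):
  File "<stdin>", line 17, in <module>
  File "<stdin>", line 15, in rect
  File "h.py", line 4, in ray
    c=ctrl.calibration(n);R,t=c["R"],c["t"]
ValueError: time passes only in moves, steps and waits
```

```bash
python3 - <<'E'
s=open('h.py').read()
s=s.replace('def ray','C={n:ctrl.calibration(n) for n in("side","top")}\ndef ray',1).replace('c=ctrl.calibration(n)','c=C[n]')
open('h.py','w').write(s)
E
cat > m.py <<'E'
from h import *
P={n:np.load(n+"0.npz") for n in("side","top")}
p,d=P["top"]["p"],P["top"]["d"]
c=C["top"]
vv,uu=np.mgrid[0:384,0:512]
X=np.stack([(uu-c["cx"])/c["fx"]*d,(vv-c["cy"])/c["fy"]*d,d],-1)-c["t"]; W=X@c["R"]
sub=(uu>105)&(uu<203)&(vv>155)&(vv<216)
m=(sub&(W[...,2]>0.04)).astype(np.uint8)
pts=np.argwhere(m)[:,::-1].astype(np.float32)
def rect(pts,n,z):
    w=np.array([ray(n,u,v,z)[:2] for u,v in pts]).astype(np.float32)
    r=cv2.minAreaRect(w*1000);return r,cv2.boxPoints(r)
print("depth roof",rect(pts,"top",.055),np.median(W[...,2][m>0]))
hsv=cv2.cvtColor(p,cv2.COLOR_RGB2HSV)
print(p[185,150],p[205,210],p[190,199])
m2=(sub&(hsv[...,2]>135)).astype(np.uint8)
m2=cv2.morphologyEx(m2,cv2.MORPH_OPEN,np.ones((5,5)))
pts=np.argwhere(m2)[:,::-1].astype(np.float32)
print("white roof",len(pts),rect(pts,"top",.055))
cs=np.array([(100,250),(570,275),(548,550),(68,520)])/6+[100-.42,120-.42]
w=np.array([ray("top",*q,.055) for q in cs]);print("eye corners",w.round(4), w.mean(0), np.linalg.norm(np.diff(w,axis=0),axis=1))
print("eye top",ray("top",591/6+99.6,422/6+119.6,.03))
print("eye side",ray("side",177/4+190,196/4+130,.03), "edges",ray("side",155/4+190,196/4+130,.03),ray("side",200/4+190,196/4+130,.03))
print("hooktip end top",ray("top",95/8+265,130/8+190-.4,.028))
print("hook rod side",ray("side",190/4+190,347/4+130,.028))
ps=P["side"]["p"]
m=mask(p,(5,150,80),(18,255,255)); k=(m>0)&(abs(W[...,2]-.036)<.004)
pts=np.argwhere(k)[:,::-1].astype(np.float32);print("handle",len(pts),rect(pts,"top",.036))
ms=mask(ps,(3,150,60),(18,255,255)); ms[:225]=0; ms[280:]=0;ms[:,260:]=0
pts=np.argwhere(ms)[:,::-1].astype(np.float32);print(cv2.minAreaRect(pts)); print(rect(pts,"side",.036))
for nm,q,z in(("jar",(189,143),.069),("beak",(222,135),.054)):print(nm,ray("top",*q,z))
E
python3 m.py
```

```text
depth roof (((513.4033203125, 187.38922119140625), (137.47586059570312, 233.31138610839844), 3.0171360969543457), array([[438.62054 , 300.26523 ],
       [450.90082 ,  67.27724 ],
       [588.1861  ,  74.513214],
       [575.9058  , 307.50122 ]], dtype=float32)) 0.055412344714375464
[154 162 153] [124 127 126] [118 120 118]
white roof 3570 (((511.1083984375, 194.06015014648438), (199.2149658203125, 115.15726470947266), 87.97821044921875), array([[450.0515 ,  96.54601],
       [565.1371 ,  92.48333],
       [572.1653 , 291.57428],
       [457.0797 , 295.63696]], dtype=float32))
eye corners [[0.5712 0.2909 0.055 ]
 [0.565  0.0921 0.055 ]
 [0.4488 0.0955 0.055 ]
 [0.4566 0.2943 0.055 ]] [0.51037211 0.19319782 0.055     ] [0.19882184 0.1161936  0.19900574]
eye top [0.50661052 0.08374276 0.03      ]
eye side [0.50854229 0.08627748 0.03      ] edges [0.49295673 0.0902206  0.03      ] [0.52484098 0.08215394 0.03      ]
hooktip end top [ 0.47065455 -0.1181616   0.028     ]
hook rod side [ 0.47264373 -0.1225132   0.028     ]
handle 288 (((442.5093078613281, -245.32974243164062), (105.82831573486328, 19.00146484375), 77.20565032958984), array([[ 421.52652, -294.82614],
       [ 440.05618, -299.03406],
       [ 463.4921 , -195.83334],
       [ 444.96243, -191.62543]], dtype=float32))
((237.0, 252.0), (40.0, 10.0), 90.0)
(((438.84381103515625, -271.495361328125), (144.30117797851562, 20.551977157592773), 78.37151336669922), array([[ 414.23572, -340.09378],
       [ 434.36584, -344.23636],
       [ 463.4519 , -202.89694],
       [ 443.32178, -198.75436]], dtype=float32))
jar [0.61916066 0.10690881 0.069     ]
beak [0.64658766 0.02600127 0.054     ]
```

```bash
cat >> h.py <<'E'
def q(yaw_deg):  # tool down; handle yaw -> jaw axis yaw-90
    th=np.radians(yaw_deg-90)/2
    return [0,float(np.cos(th)),float(np.sin(th)),0]
YP=88.0
E
python3 - <<'E'
from h import *
d=np.load("top0.npz")["d"];c=C["top"]
vv,uu=np.mgrid[0:384,0:512]
W=(np.stack([(uu-c["cx"])/c["fx"]*d,(vv-c["cy"])/c["fy"]*d,d],-1)-c["t"])@c["R"]
ok=d>0
for y0 in np.arange(-.3,.12,.04):
  r=[]
  for x0 in np.arange(.4,.72,.02):
    k=ok&(abs(W[...,0]-x0)<.01)&(abs(W[...,1]-y0)<.02); r.append(int(1000*np.percentile(W[...,2][k],95)) if k.any() else -1)
  print(round(y0,2),r)
for pos,y in(([.4425,-.2453,.15],77.2),([.4425,-.2453,.03],77.2),([.503,-.043,.09],88),([.5,-.15,.04],88)):
    j=ctrl.solve_ik(pos,q(y));print(None if j is None else np.round(j,2))
E
```

```text
-0.3 [3, 36, 39, 4, 3, 4, 3, 3, 3, 3, 3, 4, 43, 43, 44, 35]
-0.26 [3, 30, 38, 35, 3, 2, 3, 3, 3, 25, 33, 39, 45, 51, 57, 62]
-0.22 [3, 3, 38, 38, 3, 3, 3, 3, 3, 26, 34, 39, 45, 51, 55, 62]
-0.18 [4, 3, 30, 36, 3, 3, 3, 3, 3, 25, 32, 38, 46, 50, 67, 70]
-0.14 [2, 3, 3, 31, 30, 3, 3, 3, 3, 23, 32, 37, 43, 51, 69, 73]
-0.1 [3, 3, 3, 3, 3, 3, 3, 3, 2, 22, 33, 37, 44, 49, 69, 73]
-0.06 [3, 3, 3, 4, 3, 4, 3, 3, 3, 20, 32, 37, 43, 48, 68, 72]
-0.02 [3, 3, 3, 3, 4, 3, 3, 3, 3, 14, 28, 35, 40, 45, 51, 58]
0.02 [3, 3, 4, 3, 3, 3, 3, 3, 3, 3, 3, 32, 42, 44, 42, 3]
0.06 [3, 3, 3, 3, 3, 32, 32, 3, 3, 3, 3, 3, 40, 41, 3, 84]
0.1 [4, 3, 3, 57, 57, 58, 58, 57, 57, 3, 70, 71, 71, 3, 3, 79]
[-0.6   0.35  1.83 -0.    0.96 -0.37]
[-0.6   0.55  1.9  -0.    0.7  -0.37]
[-0.18  0.44  1.87 -0.    0.83 -0.14]
[-0.38  0.55  1.85 -0.    0.74 -0.35]
```

Run:
```python
from h import *
ctrl.move_to([.4425,-.2453,.13],q(77.2))
ctrl.servo_line([.4425,-.2453,.032],max_speed=.12)
print("f",ctrl.state()["wrist_force"])
ctrl.grip(0.0,50)
s=ctrl.state();print(s["finger_gap"]*93,s["wrist_force"],s["tcp_pos"],s["t"])
ctrl.servo_line([.4425,-.2453,.09],max_speed=.1)
s=ctrl.state();print(s["finger_gap"]*93,s["wrist_force"],s["tcp_pos"],s["t"])
# approach ~45 mm short of the eye, along the pull line
u=np.array([np.cos(np.radians(YP)),np.sin(np.radians(YP)),0])
eye=np.array([.5073,.0845,0]); 
pos=eye-u*(.127+.045); pos[2]=.087
ctrl.move_to(list(pos),q(YP))
p,d=ctrl.get_image("top");ps,ds=ctrl.get_image("side")
s=ctrl.state();print(s["tcp_pos"],s["wrist_force"],s["wrist_torque"],s["t"])
np.savez("n1.npz",p=p,d=d,ps=ps,ds=ds)
crop(p,170,290,160,250,6,"pics/t1.png");crop(ps,190,290,130,230,6,"pics/s1.png")
```

```text
f [-0.51395162  0.42727907  0.77338442]
0.4242334976658322 [0.81362023 1.04681356 0.59309625] [ 0.44249962 -0.24530379  0.03199724] 3.75
0.3563992345625916 [-0.70447126  0.06183532  0.48189342] [ 0.44223067 -0.24513828  0.08962313] 4.4833
[ 0.50100195 -0.08878429  0.08684902] [-0.68429091  0.16475712 -0.28314537] [-0.00154771 -0.0465371  -0.05850787] 5.2917
```

View pics/t1.png

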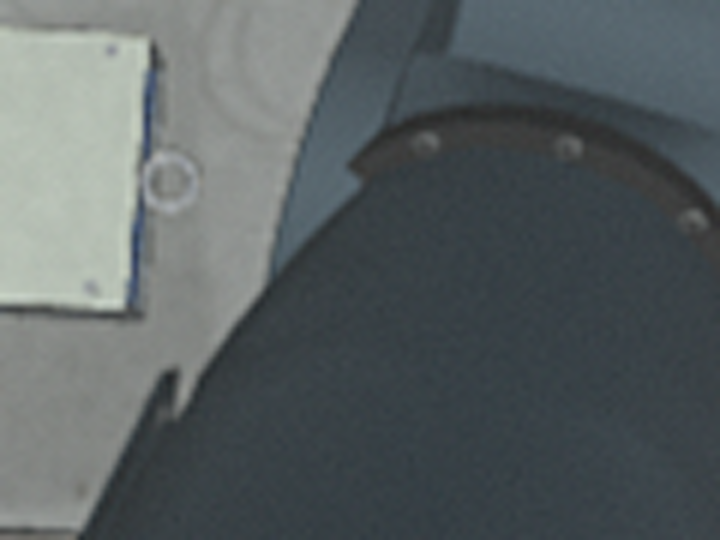

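View pics/s1.png

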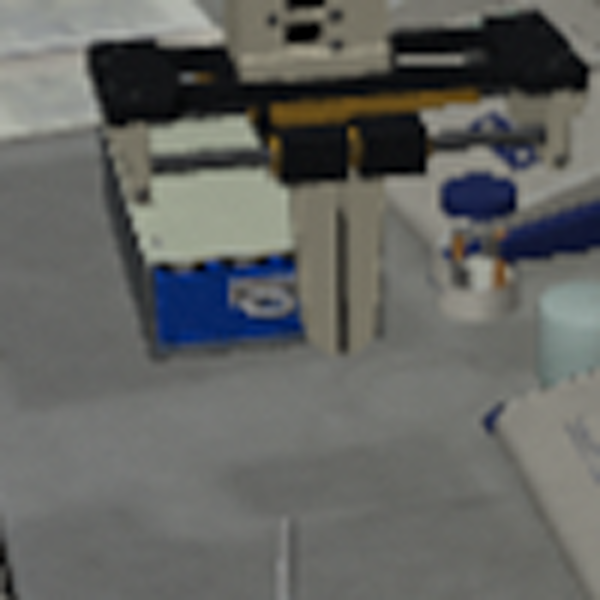

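Run:
```python
from h import *
s=ctrl.state();print(s["tcp_pos"],s["finger_gap"],s["t"],s["qpos"])
for n in C:
  c=C[n]
  for P in ([.501,-.0888,.062],[.4425,-.2453,.036],[.4425,-.2453,0.0]):
    X=c["R"]@np.array(P)+c["t"];print(n,P,X[:2]/X[2]*c["fx"]+[c["cx"],c["cy"]])
N=np.load("n1.npz")
cv2.imwrite("pics/s1full.png",N["ps"][:,:,::-1]);
d0=np.load("side0.npz")["d"]
print("handle side depth pts",[pixd("side",d0,237,v).round(3) for v in (235,245,255,262,268)])
print("fingertip depth",pixd("side",N["ds"],246,186),pixd("side",N["ds"],250,185))
```

```text
[ 0.50100195 -0.08878429  0.08684902] 0.0037717207795530195 5.2917 [-2.66809539e-01  4.52226077e-01  1.86484502e+00 -2.45641902e-04
  8.24743455e-01 -2.29639760e-01]
side [0.501, -0.0888, 0.062] [245.43140297 197.00539928]
side [0.4425, -0.2453, 0.036] [235.93999094 243.44012854]
side [0.4425, -0.2453, 0.0] [236.24892003 256.88739776]
top [0.501, -0.0888, 0.062] [265.98792846 191.6517562 ]
top [0.4425, -0.2453, 0.036] [327.6858671 217.7980446]
top [0.4425, -0.2453, 0.0] [325.10461957 219.13320482]
handle side depth pts [array([ 0.452, -0.211,  0.035]), array([ 0.444, -0.25 ,  0.035]), array([ 0.436, -0.285,  0.034]), array([ 0.433, -0.299,  0.027]), array([ 0.433, -0.298,  0.011])]
fingertip depth [ 0.50101663 -0.09605581  0.0964596 ] [ 0.51020046 -0.099958    0.09996646]
```

View pics/s1full.png

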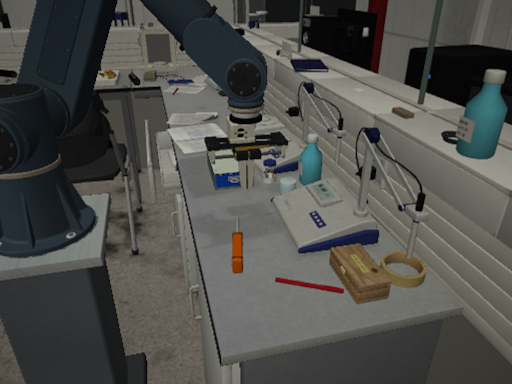

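The grasp missed: the gap reads 0.4 mm, and the tool still lies at (238,250) in the side view. The fingertips also look higher than the stated geometry predicts, so I'll measure that.

Run:
```python
from h import *
N=np.load("n1.npz");ds=N["ds"]
for u in (242,244,249,251):
    print(u,[(v,pixd("side",ds,u,v).round(3).tolist()) for v in range(176,192,2)])
# vertical plane ray cast: lowest finger pixel at face y
```

```text
242 [(176, [0.491, -0.1, 0.126]), (178, [0.491, -0.096, 0.12]), (180, [0.491, -0.097, 0.115]), (182, [0.492, -0.094, 0.107]), (184, [0.491, -0.096, 0.103]), (186, [0.491, -0.096, 0.098]), (188, [0.531, 0.085, -0.001]), (190, [0.528, 0.072, -0.001])]
244 [(176, [0.496, -0.098, 0.125]), (178, [0.495, -0.102, 0.122]), (180, [0.496, -0.095, 0.113]), (182, [0.496, -0.097, 0.109]), (184, [0.496, -0.097, 0.103]), (186, [0.496, -0.095, 0.097]), (188, [0.496, -0.096, 0.092]), (190, [0.534, 0.07, -0.001])]
249 [(176, [0.508, -0.099, 0.124]), (178, [0.508, -0.098, 0.118]), (180, [0.508, -0.097, 0.112]), (182, [0.509, -0.095, 0.106]), (184, [0.509, -0.096, 0.101]), (186, [0.508, -0.097, 0.096]), (188, [0.551, 0.08, -0.002]), (190, [0.548, 0.066, -0.001])]
251 [(176, [0.513, -0.099, 0.123]), (178, [0.513, -0.098, 0.118]), (180, [0.513, -0.099, 0.113]), (182, [0.513, -0.101, 0.108]), (184, [0.512, -0.101, 0.103]), (186, [0.561, 0.093, -0.002]), (188, [0.557, 0.078, -0.001]), (190, [0.554, 0.066, -0.002])]
```

Run:
```python
from h import *
d=np.load("side0.npz")["d"]
for u in (144,150,155): print(u,[(v,pixd("side",d,u,v).round(3).tolist()) for v in range(255,278,3)])
s0=ctrl.state()
ctrl.servo_line([.4425,-.2453,.13],attitude=q(77.2),max_speed=.25)
ctrl.grip(1.0)
ps,ds=ctrl.get_image("side");np.savez("n2.npz",ps=ps,ds=ds)
print(ctrl.state()["tcp_pos"],ctrl.state()["t"])
crop(ps,170,300,140,290,4,"pics/s2.png")
```

```text
144 [(255, [0.269, -0.551, 0.254]), (258, [0.269, -0.551, 0.249]), (261, [0.268, -0.551, 0.245]), (264, [0.267, -0.549, 0.239]), (267, [0.267, -0.547, 0.233]), (270, [0.266, -0.547, 0.228]), (273, [0.266, -0.546, 0.223]), (276, [0.166, 0.748, -0.779])]
150 [(255, [0.276, -0.547, 0.249]), (258, [0.275, -0.549, 0.247]), (261, [0.275, -0.546, 0.24]), (264, [0.274, -0.546, 0.236]), (267, [0.274, -0.546, 0.231]), (270, [0.273, -0.546, 0.227]), (273, [0.195, 0.776, -0.788]), (276, [0.195, 0.741, -0.78])]
155 [(255, [0.281, -0.542, 0.245]), (258, [0.281, -0.543, 0.241]), (261, [0.28, -0.543, 0.237]), (264, [0.28, -0.544, 0.233]), (267, [0.28, -0.544, 0.229]), (270, [0.222, 0.778, -0.775]), (273, [0.221, 0.763, -0.783]), (276, [0.22, 0.739, -0.783])]
[ 0.44251004 -0.24531435  0.13000329] 7.6583
```

View pics/s2.png

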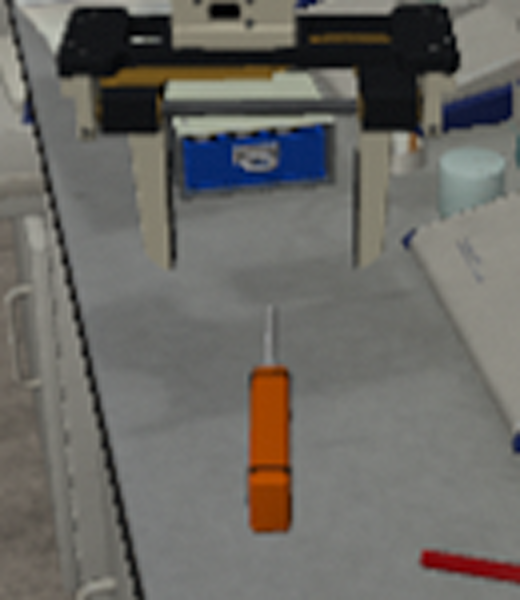

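Run:
```python
from h import *
ds=np.load("n2.npz")["ds"]
for u in (208,211,213,259,261,263): print(u,[(v,pixd("side",ds,u,v).round(3).tolist()) for v in range(198,210,1) if ds[v,u]<0.95])
```

```text
208 [(198, [0.388, -0.239, 0.152]), (199, [0.388, -0.242, 0.152]), (200, [0.387, -0.243, 0.15]), (201, [0.387, -0.243, 0.148]), (202, [0.387, -0.242, 0.145]), (203, [0.387, -0.243, 0.143]), (204, [0.387, -0.242, 0.14])]
211 [(198, [0.394, -0.24, 0.152]), (199, [0.394, -0.243, 0.151]), (200, [0.394, -0.241, 0.148]), (201, [0.393, -0.245, 0.148]), (202, [0.393, -0.243, 0.145]), (203, [0.393, -0.241, 0.141]), (204, [0.393, -0.241, 0.139]), (205, [0.393, -0.242, 0.137]), (206, [0.393, -0.243, 0.135])]
213 [(199, [0.4, -0.228, 0.143]), (200, [0.399, -0.229, 0.141]), (201, [0.399, -0.23, 0.139]), (202, [0.399, -0.233, 0.139]), (203, [0.399, -0.233, 0.136]), (204, [0.399, -0.232, 0.133])]
259 [(198, [0.488, -0.265, 0.153]), (199, [0.488, -0.267, 0.151]), (200, [0.488, -0.265, 0.148]), (201, [0.489, -0.264, 0.145]), (202, [0.488, -0.266, 0.144]), (203, [0.489, -0.264, 0.14]), (204, [0.489, -0.262, 0.137]), (205, [0.488, -0.265, 0.136]), (206, [0.489, -0.265, 0.134])]
261 [(198, [0.492, -0.267, 0.153]), (199, [0.493, -0.265, 0.15]), (200, [0.492, -0.266, 0.148]), (201, [0.492, -0.267, 0.146]), (202, [0.493, -0.266, 0.143]), (203, [0.493, -0.265, 0.141]), (204, [0.492, -0.268, 0.14]), (205, [0.492, -0.267, 0.137])]
263 [(198, [0.497, -0.265, 0.151]), (199, [0.497, -0.266, 0.15]), (200, [0.496, -0.267, 0.148]), (201, [0.497, -0.266, 0.145]), (202, [0.497, -0.266, 0.143]), (203, [0.497, -0.266, 0.14])]
```

The open fingertips measure z ≈ 0.133 m with the TCP at 0.130 m. So the fingertips sit about 3 mm above the reported TCP, where the text puts them 25 mm below it. I'll use the measured offset and descend in small force-checked steps.

Run:
```python
from h import *
ctrl.servo_line([.4425,-.2453,.03],max_speed=.15)
f0=ctrl.state()["wrist_force"]
for z in (.02,.012,.007,.004):
    ctrl.servo_line([.4425,-.2453,z],max_speed=.05)
    f=ctrl.state()["wrist_force"]-f0;print(z,f.round(2))
    if abs(f[2])>3: break
ctrl.grip(0.0,50)
s=ctrl.state();print(s["finger_gap"]*93,s["wrist_force"],s["tcp_pos"],s["t"])
z0=s["tcp_pos"][2]
ctrl.servo_line([.4425,-.2453,z0+.055],max_speed=.1)
s=ctrl.state();print(s["finger_gap"]*93,s["wrist_force"],s["tcp_pos"],s["t"],z0)
ps,ds=ctrl.get_image("side");np.savez("n3.npz",ps=ps,ds=ds)
crop(ps,170,300,140,290,4,"pics/s3.png")
```

```text
0.02 [0.65 0.95 0.14]
0.012 [0.61 0.03 1.79]
0.007 [-0.02  0.59  1.25]
0.004 [-0.41  0.1  -0.19]
21.807681623782273 [0.012833   0.35402327 0.35177852] [ 0.44252549 -0.24530311  0.00401066] 10.7333
21.972479136270042 [-0.46423699  0.79651294 -2.46839596] [ 0.44222827 -0.24512126  0.05864425] 11.4333 0.004010659667614103
```

View pics/s3.png

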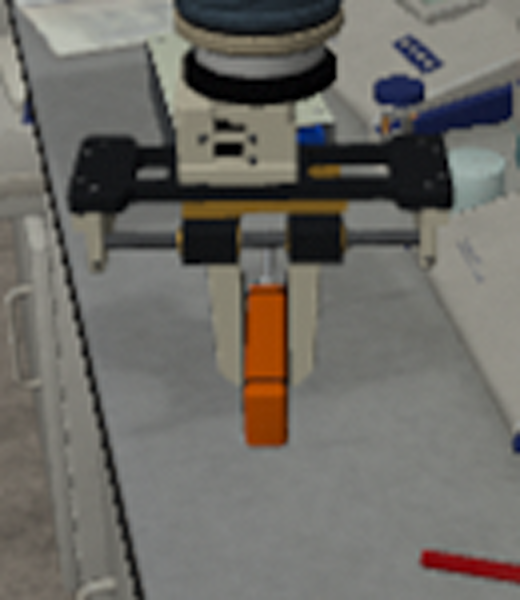

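Run:
```python
from h import *
u=np.array([np.cos(np.radians(YP)),np.sin(np.radians(YP)),0])
eye=np.array([.5073,.0845,0]); 
pos=eye-u*(.127+.04); pos[2]=.059
ctrl.move_to(list(pos),q(YP))
ctrl.hold(.2)
p,d=ctrl.get_image("top");ps,ds=ctrl.get_image("side")
s=ctrl.state();print(s["tcp_pos"],s["wrist_force"],s["wrist_torque"],s["t"])
np.savez("n4.npz",p=p,d=d,ps=ps,ds=ds)
crop(p,170,290,160,250,6,"pics/t4.png");crop(ps,200,280,120,220,6,"pics/s4.png")
```

```text
[ 0.50132321 -0.08325937  0.0589875 ] [-0.34917412 -0.05352655 -0.75000649] [-0.05522489 -0.15212649 -0.01867071] 12.5083
```

View pics/t4.png

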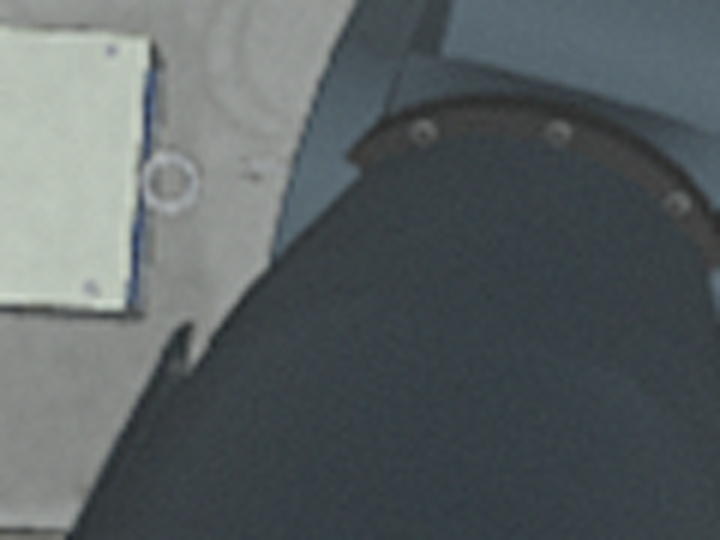

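View pics/s4.png

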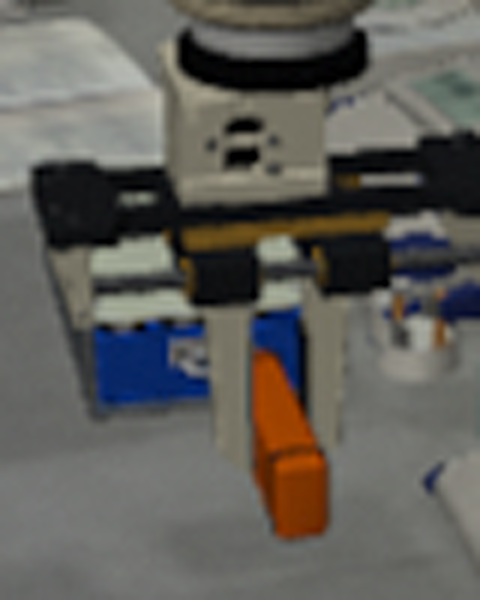

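Run:
```python
from h import *
N=np.load("n4.npz");ds=N["ds"];ps=N["ps"];p=N["p"];d=N["d"]
ms=mask(ps,(3,150,60),(18,255,255));ms[:170]=0;ms[215:]=0
for v in range(179,211,3):
    us=np.where((ms[v]>0))[0]; us=us[(us>235)&(us<258)]
    if len(us): m=int(us.mean()); print(v,us.min(),us.max(),pixd("side",ds,m,v).round(4))
print(pixd("side",ds,247,205),pixd("side",ds,251,206))
print("tip",ray("top",243/6+169.6,166/6+159.6,.083), "eye",ray("top",171/6+169.6,182/6+159.6,.03))
crop(p,190,230,175,205,20,"pics/t4b.png")
for v in range(183,193): print(v,[int(1000*pixd("top",d,u,v)[2]) for u in range(192,222)])
```

```text
179 242 245 [ 0.5063 -0.0401  0.089 ]
182 242 246 [ 0.5049 -0.0575  0.0887]
185 242 248 [ 0.503  -0.0768  0.0897]
188 242 250 [ 0.5011 -0.0956  0.0907]
191 242 251 [ 0.498  -0.1086  0.0893]
194 242 252 [ 0.4962 -0.1266  0.0904]
197 243 253 [ 0.4961 -0.137   0.0876]
200 243 254 [ 0.4958 -0.1383  0.0802]
203 244 254 [ 0.4987 -0.1361  0.0705]
206 246 254 [ 0.5014 -0.1349  0.0612]
209 247 249 [ 0.5185 -0.0425 -0.0009]
[ 0.49316308 -0.13845989  0.0670125 ] [ 0.50315264 -0.13802989  0.06263716]
tip [0.50517915 0.04756522 0.083     ] eye [0.50661052 0.08374276 0.03      ]
183 [55, 52, 7, 2, 4, 1, 2, 1, 0, 0, 0, -1, -3, 3, -3, 0, 2, 1, 0, 2, 1, 0, -4, 2, 0, 2, 1, -1, 461, 460]
184 [52, 54, 7, 1, 3, 0, 3, 0, 2, 1, 1, 0, 2, 0, -1, 0, 0, 1, 0, 1, 0, 3, 1, 3, -3, 2, 1, 3, 461, 462]
185 [57, 53, 4, 7, 32, 33, 34, 33, 33, -1, 0, 0, 0, -1, 1, -1, 0, 4, 2, 2, -3, 0, 0, 0, 2, 1, 0, 460, 460, 464]
186 [54, 54, 6, 35, 31, 31, 32, 33, 34, 35, 0, -3, 0, 0, 0, 0, -1, 1, 82, 83, 83, 86, 84, 84, 86, 86, 84, 459, 459, 461]
187 [54, 29, 33, 32, 29, 1, 0, 1, -2, 33, 34, -1, 1, 2, 3, 0, 0, 0, 84, 87, 87, 89, 84, 86, 85, 86, 83, 459, 461, 459]
188 [55, 34, 33, 33, 0, 1, -1, 0, 0, 34, 34, 3, 0, 0, 0, -3, 1, 0, -1, 82, 76, 70, 82, 83, 81, 83, 82, 460, 461, 460]
189 [54, 32, 32, 30, 0, -1, 0, -1, 0, 3, 29, 34, 1, 0, -2, 1, 1, 1, -4, 0, 1, 67, 60, 0, 3, 3, 458, 460, 460, 460]
190 [53, 36, 34, 31, 2, 1, 0, 0, 0, 0, 33, 34, 0, 2, -3, 0, 2, 0, -1, 0, -1, 2, -1, 4, 0, 0, 459, 458, 460, 457]
191 [54, 14, 35, 32, 2, 0, 0, 0, 0, 31, 31, 0, -1, 0, 0, 1, 2, 0, 0, 0, 0, 3, -2, 0, -2, 0, 459, 457, 457, 460]
192 [55, 11, 29, 33, 27, 0, 1, 1, 34, 36, 33, 0, 0, 4, -3, 2, 4, 0, 0, 2, 0, -1, 4, 0, 1, 458, 458, 459, 460, 458]
```

View pics/t4b.png

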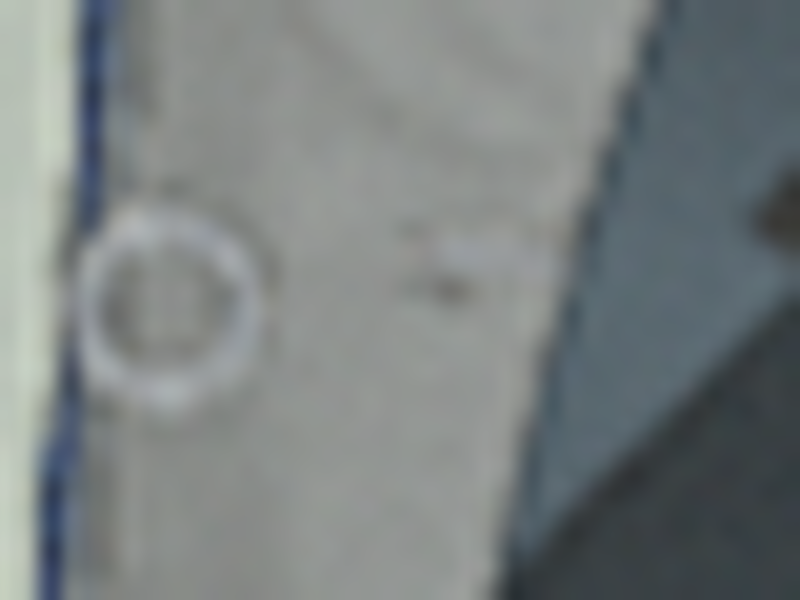

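Run:
```python
from h import *
N=np.load("n4.npz");p=N["p"];d=N["d"]
u=np.array([np.cos(np.radians(YP)),np.sin(np.radians(YP)),0]);n=np.array([u[1],-u[0],0])
f=ray("top",209.5,187.0,.0815);e=ray("top",197.9,189.9,.03);tcp=np.array([.50132,-.08326,0])
# ring from depth pixels
pts=[]
for v in range(183,197):
  for uu in range(192,206):
    P=pixd("top",d,uu,v)
    if .022<P[2]<.042: pts.append(P)
pts=np.array(pts);c,r=cv2.minEnclosingCircle(pts[:,:2].astype(np.float32)*1000);print("ring",c,r,pts.mean(0))
print("front",f,"eye",e)
print("rod ahead of tcp",(f-tcp)@u,"lat",(f-tcp)@n,"eye rel tcp",(e-tcp)@u,(e-tcp)@n)
```

```text
ring (508.59149169921875, 84.3790054321289) 13.978984832763672 [0.50752189 0.08441643 0.03293394]
front [0.50605868 0.04921483 0.0815    ] eye [0.50668488 0.08425838 0.03      ]
rod ahead of tcp 0.13255950453557136 lat 0.0001124871632432122 eye rel tcp 0.1676035628778015 -0.000484693544748654
```

```bash
cat >> h.py <<'E'
u=np.array([np.cos(np.radians(YP)),np.sin(np.radians(YP)),0]);nn=np.array([u[1],-u[0],0])
eye=np.array([.507,.0843,0])
def F(n=3):
    a=[]
    for _ in range(n):
        a.append(ctrl.state()["wrist_force"]);ctrl.hold(.02)
    return np.mean(a,0)
E
python3 - <<'E'
from h import *
b=eye-u*.1275
ctrl.servo_line([b[0],b[1],.059],max_speed=.06)
f0=F(8);print(f0.round(2),ctrl.state()["wrist_torque"])
for z in (.046,.040,.034,.028,.022,.0185):
    ctrl.servo_line([b[0],b[1],z],max_speed=.05)
    f=F()-f0;print(z,f.round(2))
    if np.linalg.norm(f)>4:break
ctrl.hold(.1)
p,d=ctrl.get_image("top");ps,ds=ctrl.get_image("side")
s=ctrl.state();print(s["tcp_pos"],s["t"]);np.savez("n5.npz",p=p,d=d,ps=ps,ds=ds,f0=f0)
crop(p,180,240,165,210,12,"pics/t5.png");crop(ps,200,280,120,220,6,"pics/s5.png")
E
```

```text
[-0.24 -0.08 -1.25] [-0.00167762 -0.06528145  0.02975146]
0.046 [ 0.18  0.   -0.36]
0.04 [0.3  0.15 0.09]
0.034 [ 0.33 -0.03  0.35]
0.028 [ 0.02  0.36 -0.46]
0.022 [ 0.28  0.22 -0.41]
0.0185 [ 0.11  0.01 -0.35]
[ 0.50261585 -0.04312845  0.01859037] 15.675
```

View pics/t5.png

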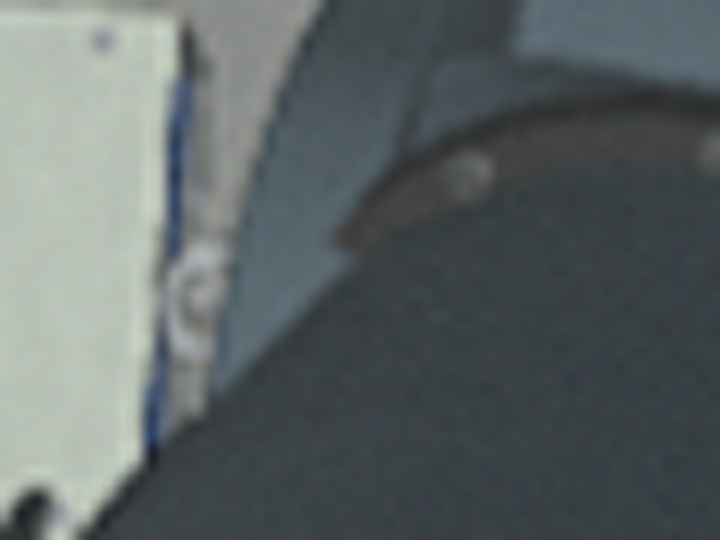

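View pics/s5.png

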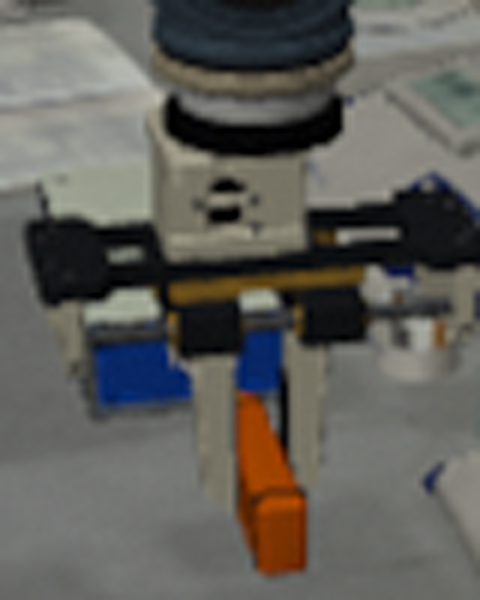

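The hook is inside the ring: the rod shows at about (205,290) in the top crop, and there is no contact force. Next I pull with the force monitored.

Run:
```python
from h import *
f0=np.load("n5.npz")["f0"]
b=eye-u*.1275; b[2]=.0185
s=0.0;log=[];fu=0
while s<.110:
    step=.005 if s<.050 else (.0015 if fu<8.5 else .0007)
    s+=step
    t=b-u*s
    ctrl.servo_line(list(t),max_speed=.035 if s<.05 else .02)
    f=F(3 if s>.05 else 2)-f0; fu=f@u; log.append((round(s*1000,1),round(fu,1),round(f@nn,1),round(f[2],1)))
    if fu>8.5:
        f=F(6)-f0;fu=f@u
    if fu>11.8 or abs(f@nn)>6 or abs(f[2])>8: break
print(log);print(ctrl.state()["t"],s)
ctrl.hold(.1)
v=[]
for _ in range(10):
    v.append(round(float((ctrl.state()["wrist_force"]-f0)@u),1));ctrl.hold(.06)
print(v,ctrl.state()["tcp_pos"],ctrl.state()["t"])
np.save("s.npy",s)
```

```text
[(5.0, np.float64(-0.4), np.float64(0.4), np.float64(-0.5)), (10.0, np.float64(1.3), np.float64(0.1), np.float64(-0.1)), (15.0, np.float64(0.8), np.float64(0.6), np.float64(-0.3)), (20.0, np.float64(-0.3), np.float64(0.2), np.float64(-0.2)), (25.0, np.float64(0.5), np.float64(-0.2), np.float64(0.2)), (30.0, np.float64(0.0), np.float64(0.2), np.float64(-0.2)), (35.0, np.float64(0.7), np.float64(0.2), np.float64(-0.5)), (40.0, np.float64(-0.1), np.float64(0.4), np.float64(0.2)), (45.0, np.float64(0.4), np.float64(-0.3), np.float64(-0.6)), (50.0, np.float64(0.3), np.float64(0.1), np.float64(-0.5)), (55.0, np.float64(0.8), np.float64(0.5), np.float64(0.3)), (56.5, np.float64(1.8), np.float64(0.1), np.float64(-0.3)), (58.0, np.float64(2.5), np.float64(0.3), np.float64(-0.5)), (59.5, np.float64(2.2), np.float64(0.2), np.float64(-0.4)), (61.0, np.float64(2.1), np.float64(-0.2), np.float64(-0.2)), (62.5, np.float64(2.3), np.float64(0.2), np.float64(-0.5)), (64.0, np.float64(1.9), np.float64(-0.1), np.float64(-0.4)), (65.5, np.float64(2.4), np.float64(0.1), np.float64(-0.1)), (67.0, np.float64(2.2), np.float64(0.0), np.float64(-0.6)), (68.5, np.float64(2.2), np.float64(0.5), np.float64(-0.5)), (70.0, np.float64(2.3), np.float64(-0.5), np.float64(0.2)), (71.5, np.float64(2.0), np.float64(0.2), np.float64(-0.1)), (73.0, np.float64(2.8), np.float64(0.3), np.float64(-0.1)), (74.5, np.float64(4.0), np.float64(0.4), np.float64(-0.5)), (76.0, np.float64(6.0), np.float64(0.4), np.float64(0.1)), (77.5, np.float64(7.3), np.float64(1.3), np.float64(-0.2)), (79.0, np.float64(9.4), np.float64(0.6), np.float64(-0.8)), (79.7, np.float64(11.2), np.float64(0.7), np.float64(-0.1)), (80.4, np.float64(12.3), np.float64(0.3), np.float64(-0.7))]
25.075 0.08040000000000003
[12.7, 12.6, 11.9, 12.2, 12.2, 11.7, 12.0, 13.1, 11.5, 12.3] [ 0.4993601  -0.12244535  0.01825993] 25.7583
```

Run:
```python
from h import *
f0=np.load("n5.npz")["f0"];s=float(np.load("s.npy"))
b=eye-u*.1275; b[2]=.0185
ctrl.hold(.2);print("pull",(F(6)-f0)@u)
log=[]
for _ in range(16):
    s-=.001
    ctrl.servo_line(list(b-u*s),max_speed=.02)
    f=F(5)-f0;log.append((round(s*1000,1),round(float(f@u),1)))
    if f@u<.5: break
print(log)
s-=.004
ctrl.servo_line(list(b-u*s),max_speed=.02)
f=F(5)-f0;print("centred",f@u,f@nn,f[2])
np.save("s.npy",s)
p,d=ctrl.get_image("top");ps,ds=ctrl.get_image("side");np.savez("n6.npz",p=p,d=d,ps=ps,ds=ds)
crop(p,180,260,165,225,10,"pics/t6.png");crop(ps,190,290,120,220,6,"pics/s6.png")
print(ctrl.state()["t"])
```

```text
pull 12.060756220639336
[(79.4, 7.8), (78.4, 5.9), (77.4, 4.5), (76.4, 3.0), (75.4, 1.5), (74.4, 0.3)]
centred -0.1914691982254817 -0.08061074612083546 0.03989188992668935
28.5917
```

View pics/t6.png

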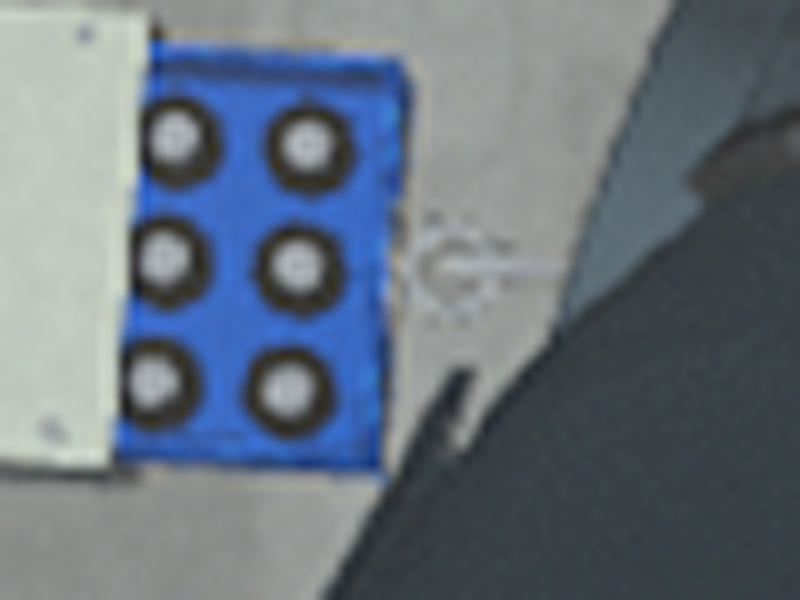

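View pics/s6.png

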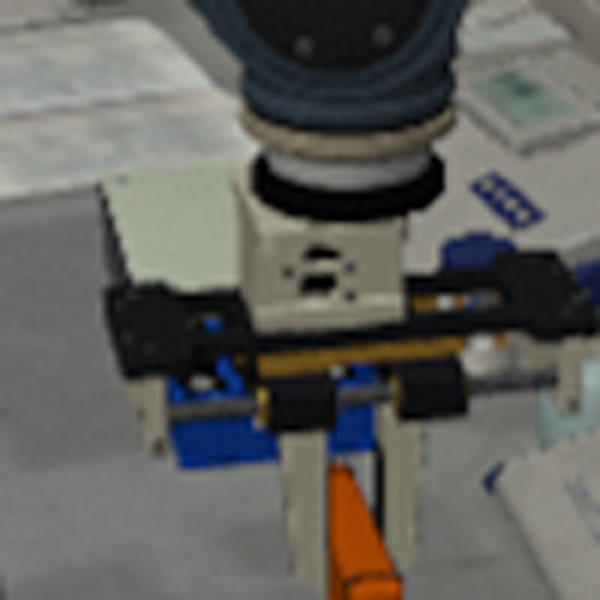

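Run:
```python
from h import *
f0=np.load("n5.npz")["f0"];s=float(np.load("s.npy"))-.0015
b=eye-u*.1275-u*s
b[2]=.0185;ctrl.servo_line(list(b),max_speed=.02);print((F()-f0).round(2))
for z in (.022,.026,.030,.034,.038,.042,.047,.053,.062):
    ctrl.servo_line([b[0],b[1],z],max_speed=.05)
    f=F()-f0;print(z,f.round(2))
    if np.linalg.norm(f)>3:break
print(ctrl.state()["t"])
p,d=ctrl.get_image("top");crop(p,180,260,165,225,10,"pics/t7.png");np.savez("n7.npz",p=p,d=d)
```

```text
[ 0.16 -0.1  -0.17]
0.022 [ 0.42  0.05 -0.41]
0.026 [ 0.18 -0.03  0.01]
0.03 [ 0.74 -0.74 -0.57]
0.034 [ 0.12 -0.14 -0.29]
0.038 [ 0.34 -0.13 -0.74]
0.042 [ 0.13 -0.11 -0.57]
0.047 [0.12 0.06 0.07]
0.053 [ 0.97 -0.38 -0.15]
0.062 [ 0.66 -0.12 -0.33]
31.6917
```

View pics/t7.png

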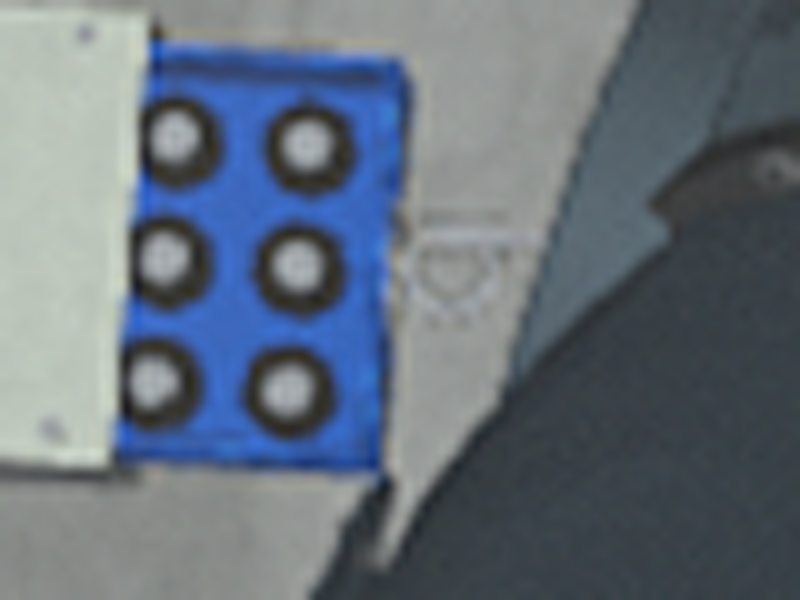

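The hook is clear above the ring and the tray hasn't shifted. Next I back off and lay the tool down where it came from.

Run:
```python
from h import *
p0=ctrl.state()["tcp_pos"]
ctrl.servo_line(list(p0-u*.07),max_speed=.12)
x,y=.4425,-.2453
ctrl.move_to([x,y,.06],q(77.2))
ctrl.servo_line([x,y,.014],max_speed=.08)
ctrl.hold(.2);f0=F(6)
for z in (.010,.008,.0065,.0055,.0045,.0038,.003,.002):
    ctrl.servo_line([x,y,z],max_speed=.03)
    f=F(4)-f0;print(z,f.round(2))
    if f[2]>2:break
ctrl.grip(0.45)   # ~42 mm
s=ctrl.state();print(s["finger_gap"]*93,s["t"])
ctrl.servo_line([x,y,.12],max_speed=.12)
ctrl.move_to([.25,-.45,.22],q(40))
ctrl.grip(1.0)
for n in("top","side"):
    p,d=ctrl.get_image(n);cv2.imwrite(f"pics/{n}8.png",p[:,:,::-1]);np.savez(f"{n}8.npz",p=p,d=d)
print(ctrl.state()["t"])
p=np.load("top8.npz")["p"];d=np.load("top8.npz")["d"]
k=np.argwhere(mask(p,(5,150,80),(18,255,255)))[:,::-1].astype(np.float32)
w=np.array([ray("top",a,b,.036)[:2] for a,b in k]).astype(np.float32)*1000
print(cv2.minAreaRect(w),pixd("top",d,*map(int,k.mean(0))))
```

```text
0.01 [0.15 0.16 0.46]
0.008 [-0.07 -0.03  0.2 ]
0.0065 [-0.19  0.1   0.43]
0.0055 [-0.03  0.07  0.18]
0.0045 [0.42 0.42 0.25]
0.0038 [-1.04  0.52  5.63]
42.045542450735375 36.4333
39.75
((440.50384521484375, -244.440185546875), (106.62662506103516, 22.48736000061035), 77.62879943847656) [ 0.44185518 -0.24339692  0.03697399]
```

View pics/top8.png

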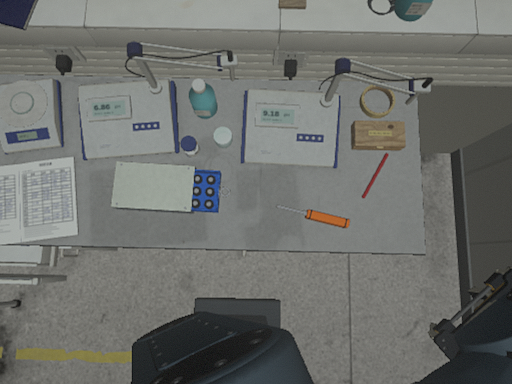

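View pics/side8.png

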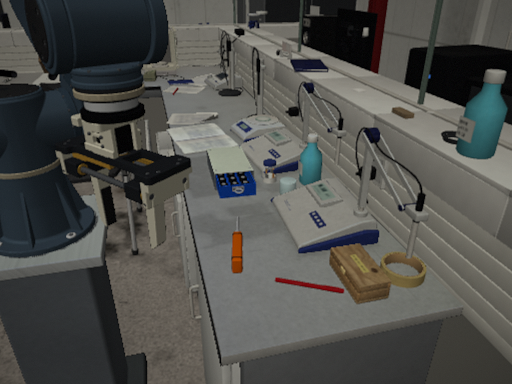

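The tray is out, with its front at about column 221 and the eye at (223,190). The tool lies flat at (328,218), and the jar, beaker and pen are where they were. I'm handing the job in.

```bash
python3 -c "
from station import ctrl
print(ctrl.finish_job())"
```

```text
the job is handed in; nothing more can be done
None
```

I hooked the tray, drew it out against its stop, unhooked it and laid the tool back on the bench. The job was handed in at about 40 s, and no verdict was reported.

- **Pull:** the tray slid with about 2 N of friction. The force began to rise at about 73 mm of hook travel, 5 to 10 mm of which was slack in the eye. I held about 12 N (readings 11.5–13.1 N) for more than 0.6 s. The highest reading was 13.1 N, and the force was not recorded while the arm was moving between readings.
- **Unhooking:** I eased the pull to zero, centred the hook in the eye and lifted it out. Forces stayed around 1 N or less, and the picture taken after the lift showed the tray unmoved.
- **Final pictures:** the tray is out. The tool lies flat about where it started (0.44, −0.245), with its hook roughly 0.1 m clear of the eye. The jar, beaker and pen look unmoved.

**Disagreements:**
- **First grasp:** it closed on nothing just above the handle, and the tool did not move. The pictures put the fingertips about 3 mm above the reported TCP, not 25 mm below it as stated. I went lower by the measured amount, and the second grasp held.
- **Putting down:** the handle met the bench with about 5.6 N just before I released it.

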